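Clear a jammed beech blank from the corner-block feed chute

ROBOT

A 7-joint arm with a two-finger parallel gripper is mounted at the origin on the work surface. World frame = base frame: x ahead of the robot, y to its left, z up, the work surface at z = 0. Lengths are in m, angles in degrees, forces in N, time in s.
With the tool pointing down it reaches from about 0.35 to 0.9 m from the base axis. Payload 8.1 kg.
Tool frame: the origin (TCP) lies at the very end of the fingers, on their centre line; the grasp point (between the pads) lies 19 mm behind it; x points along the fingers, z is the direction in which the jaws open and shut, and the axes are right-handed (so a half turn about x gives the same grasp; the last joint's range is limited). The gripper opens to 85 mm and grips with 20 to 120 N. Pads are 22 mm wide; open, the fingers measure 114 mm over their backs; the gripper's body (76 mm by 85 mm) begins 54 mm behind the grasp point. The pads swing forward as they close: fully open they stand 13 mm farther back than shut.
Start: joints at [64.939, 24.895, 1.432, 90.138, -0.665, 64.973, -4.303], TCP at [0.205, -0.59, 0.231] pointing down, gripper open.
Joint ranges: [-149.89, 149.89], [-25.12, 119.58], [-72.63, 75.52], [4.76, 147.25], [-75.54, 255.54], [6.69, 114.76], [-157.13, 157.13]. Speed limits (degrees/s): [127.2, 127.2, 172.46, 172.46, 180, 180, 180].

INTERFACE

Orientations are given as a 3x3 rotation matrix whose columns are the frame's x, y, z axes.
In Python, from station import r, viewer gives the robot as it stands. Calls block until the motion is done:
- r.goto(position, orientation): joint-space move of the TCP to a pose.
- r.movel(position, rotation=None, v=0.15): straight line of the TCP; rotation=None keeps the orientation; v is the mean speed in m/s.
- r.set_joints(angles): joint-space move.
- r.let_go() and r.gripper_close(strength=None): open the fingers fully, or close them until they stop; strength is the grip in N (None keeps the last).
- r.sleep(seconds).
- r.inverse_kinematics(position, orientation): joint angles nearest the present ones, or None.
- r.state(): the state.
- viewer.camera(name): name is "scene" or "top" or "wrist"; returns (picture, depth): 420x560x3 uint8, blue, green, red; 420x560 float32, m along the optical axis (not along the pixel's ray), 0 where there is no reading.
- viewer.camera_params(name): a dict with "fovy" (degrees; the focal length in pixels is half the picture's height over the tangent of half this angle, whatever the lens; pixels are square), "cx", "cy" (the principal point, pixels), "k1" (the pictures are not rectified: a ray, as slopes to the right and down, at radius r is drawn at 1 + k1 r^2 times it, then the intrinsics apply), "pose" (4x4, takes a point from camera to world coordinates); the wrist camera has in their place "hand_eye" (4x4, takes a point from camera to tool coordinates, whose origin is the TCP and whose axes are the tool frame's). Camera axes: x right, y up, looking along -z (the intrinsics and any distortion apply to the point x, -y, -z); pixel columns grow to the right and rows downward; lengths in m; the calibration is good to about 2 mm. A picture is of the moment at which its call begins: read the wrist's pose just before it. camera_params takes no time and is no camera call.
A pose or a line that the arm cannot do raises r.IKError and nothing moves.
- r.sign_off(): hands the job in, once; it reports no verdict.
Trained networks look in the newest picture that a camera, given by its name, has taken for a name from the list of things; names that differ only in an ending like _2 or _b are one class to them, and where a whole thing is asked for, a point or a joint stands for the part that bears it (a point fixed in the world has none). Each returns a list of dicts, best first, with "score" (0 to 1); they miss things now and then, are a little off and sometimes report something else, mostly with a low value. They report only what shows in the picture. A call takes as long as a camera call. They do not tell look-alikes from the thing itself.
- viewer.look_for(name, camera): "at" ([column, row] in pixels, amid what is visible of it).
- viewer.silhouettes(name, camera): "mask" (420x560 bool, what is visible of it) and "at" ([column, row] in pixels, amid what is visible of it).
- viewer.place_of(name, camera): "at" ([column, row] in pixels: a listed point, or the origin of a listed thing).
The state is a dict: "clock": time; "joints": joint angles; "joint_velocities": joint speeds; "joint_efforts": joint torques, N m; "eef_pos": TCP position; "tool_rot": TCP orientation; "ft_force": force on the tool from outside, world axes, zero at the start; "wrist_torque": the same for the moment, N m; "opening": finger opening in m.
Only numpy, scipy, OpenCV 4.12 (cv2) and the standard library are available. Lean on these libraries where they do the work, as an engineer would, in place of code of your own. Each camera call takes 0.05 s, during which the arm holds its last target.

TASK

A beech corner-block blank has run too far down the sloping feed chute and is jammed under the dark steel hood near the low end. Push it back up the chute until it frees and lies clear of the hood, then lift it out through the open-sided gap and lay it flat, marked side up, in the low wooden tray. Leave the next blank, waiting higher up in the chute, where it is, and do not disturb the bottles, the glue pot or the spare blank on the table.

Things in the scene. Friction and masses are not known exactly. Their poses are not given: they have to be found in the camera images.
- chute: Fixed aluminium channel sloping 15 degrees. Origin: on its running floor's centre line, 100 mm up the slope from the low end. x points up the slope (away from the robot), y across to the left, z square to the floor; the floor is z = 0. Side walls: inner faces at y = +-31.5 mm, 4 mm thick, 20 mm high, from x = -100 to 52 mm and 140 to 262 mm. A stop 8 mm high closes x = -100 mm.
- gap_mid (a point): Middle of the chute's open-sided gap: on the floor's centre line, 96 mm up the slope from the chute's origin. The gap runs 44 mm either way along the slope: no side walls here and the floor is only 44 mm wide (5 mm thick), so fingers can pass down on both sides of a blank.
- jam_zone (a point): Point on the chute's floor at its origin, under or near the upper edge of the fixed dark steel hood. Hood: 60 mm long; two lips 20 to 24 mm above the floor reach in over both channel edges and leave a 44 mm wide open slot along the middle. Its upper edge is set between x = -10 and 8 mm in the chute's frame and is not measured.
- plunger_side (a point): Point at the chute's +y wall beside its origin. The hood's spring plunger there (barrel to y = 65 mm, 12 mm below the hood's upper edge) presses the blank to the -y wall with 7 N. A push square along the slope takes 6 to 13 N (more if it bears down) and eases, as the plunger clicks out 6.5 mm, once the blank's low end has passed it; 12 mm on, it is clear of the hood and stays there.
- blank: The jammed blank: plain beech block 100 x 60 x 18 mm, about 65 g, two dark screw-hole marks on top. Origin: centre of its underside; x along its length (up the slope), z square to its top. At the start its low end is under the hood, 46 to 58 mm up from the chute's low end, and can be pushed through the hood's slot.
- next_blank: An identical blank waiting higher in the chute, its low end about 144 to 160 mm up the slope from the chute's origin. Origin: centre of its underside. Leave it there.
- tray: Fixed low wooden tray on the table, to the left or right of the chute, 200 x 170 mm outside, walls 30 mm high and 8 mm thick, floor 8 mm thick. Origin: centre of its underside; x along its 200 mm length. (On the other side stands an 80 mm high divided crate with spare blanks: not the tray.)
- bottle_white: White bottle, 70 mm in diameter, 190 mm high, origin under its centre. Bystander.
- bottle_amber: Amber bottle, 60 mm in diameter, 170 mm high, origin under its centre. Bystander.
- glue_pot: Terracotta pot, 80 mm in diameter, 70 mm high, origin under its centre. Bystander.
- spare_blank: Another identical blank lying on the table, origin: centre of its underside. Bystander.
There are look-alikes about, which are no part of the job. What is shaped like the blank but green, turquoise or yellow is not meant.

How it is judged:
By the outcome, as a careful person would: the job done as asked, in the order asked, and still so for the second after the job is handed in, with the robot touching nothing.
It also fails if it takes over 59 s, if anything falls off the work surface, if the arm or the gripper's body presses on something with over 40 N, if the wrist force passes 120 N, or if a joint passes its speed limit or range.

## Working session

There is one attempt and no reset: what is moved stays moved. The work goes in short steps, each a Python script; the robot and the scene stay as the last script left them, time stands still between calls to the robot, and variables do not carry over. Pictures are saved under pics/ and viewed, and the job is handed in when it is done.

```bash
ls; mkdir -p pics; python3 - <<'E'
from station import r, viewer
import cv2
s=r.state(); print(s['clock'],s['eef_pos'],s['opening'])
for n in ['scene','top','wrist']:
    im,d=viewer.camera(n); cv2.imwrite(f'pics/{n}0.png',im)
    import numpy as np; np.save(f'pics/{n}0.npy',d)
    p=viewer.camera_params(n); print(n,p)
E
```

```text
pics
0.0 [ 0.20514684 -0.58984325  0.23052807] 0.08532997681277697
scene {'fovy': 49.425592034249334, 'cx': 287.49988521026967, 'cy': 208.61456538485953, 'k1': -0.08902806120492018, 'pose': array([[ 0.40578701, -0.49056129,  0.77115921,  1.5157237 ],
       [ 0.91362358,  0.24086971, -0.32752669, -0.38289116],
       [-0.02507698,  0.83745532,  0.54593016,  0.78858458],
       [ 0.        ,  0.        ,  0.        ,  1.        ]])}
top {'fovy': 49.918693557336056, 'cx': 281.9152170316691, 'cy': 208.35565849299965, 'k1': -0.0344220486846067, 'pose': array([[ 0.02921065,  0.98916232, -0.14389109,  0.43520629],
       [-0.99928401,  0.03236097,  0.0196017 ,  0.02048801],
       [ 0.02404572,  0.14321549,  0.98939938,  1.12148552],
       [ 0.        ,  0.        ,  0.        ,  1.        ]])}
wrist {'fovy': 71.60920868283463, 'cx': 280.67768232536713, 'cy': 208.05604757628598, 'k1': -0.059589396622872534, 'hand_eye': array([[-6.70794023e-04,  2.84118349e-01, -9.58788983e-01,
        -1.42517765e-01],
       [-1.96061838e-04,  9.58789143e-01,  2.84118534e-01,
         7.33198969e-02],
       [ 9.99999756e-01,  3.78566945e-04, -5.87445260e-04,
         5.93555625e-06],
       [ 0.00000000e+00,  0.00000000e+00,  0.00000000e+00,
         1.00000000e+00]])}
```

View pics/scene0.png

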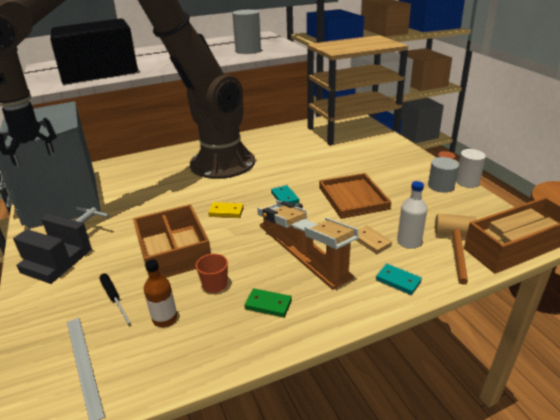

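View pics/top0.png

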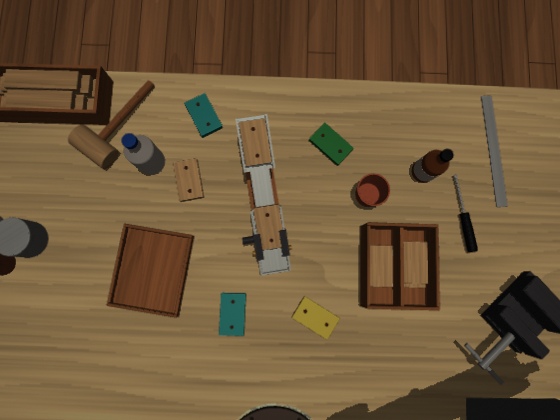

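Scene view: the chute is centre at about (305,235), and the tray is behind it at (354,194). Top view: the chute runs from (272,265) up to (255,120) and the dark hood sits at about (268,243). The tray is at (150,270), the crate at (400,265) and the spare blank at (188,180).

```bash
cat > h.py <<'E'
from station import r, viewer
import cv2, numpy as np
def cam(n, st=None):
    p=viewer.camera_params(n); f=210/np.tan(np.radians(p['fovy']/2))
    K=np.array([[f,0,p['cx']],[0,f,p['cy']],[0,0,1]])
    if n=='wrist':
        T=np.eye(4); T[:3,:3]=st['tool_rot']; T[:3,3]=st['eef_pos']; P=T@p['hand_eye']
    else: P=p['pose']
    return K,np.array([p['k1'],0,0,0]),P
def ray(c,uv):
    K,D,P=c; q=cv2.undistortPoints(np.array(uv,float).reshape(-1,1,2),K,D).reshape(-1,2)
    d=np.c_[q[:,0],-q[:,1],-np.ones(len(q))]
    return P[:3,3], d@P[:3,:3].T   # d has unit depth
def proj(c,X):
    K,D,P=c; X=np.atleast_2d(X); q=(X-P[:3,3])@P[:3,:3]; q=q*[1,-1,-1]
    return cv2.projectPoints(q.reshape(-1,1,3),np.zeros(3),np.zeros(3),K,D)[0].reshape(-1,2)
def dep(c,uv,z):
    o,d=ray(c,uv); return o+d*np.atleast_1d(z)[:,None]
def onz(c,uv,z):
    o,d=ray(c,uv); return o+d*((z-o[2])/d[:,2])[:,None]
def tri(obs): # [(cam,uv)]
    A=np.zeros((3,3));b=np.zeros(3);L=[]
    for c,uv in obs:
        o,d=ray(c,uv); d=d[0]/np.linalg.norm(d[0]); M=np.eye(3)-np.outer(d,d); A+=M;b+=M@o;L.append((o,M))
    X=np.linalg.solve(A,b); return X,[round(1000*float(np.linalg.norm(M@(X-o))),1) for o,M in L]
E
python3 - <<'E'
from h import *
np.set_printoptions(precision=4,suppress=True)
D={}
for n in ['top','scene']:
    im,d=viewer.camera(n); D[n]=(cam(n),d)
for nm in ['chute','gap_mid','jam_zone','plunger_side','blank','next_blank','tray','bottle_white','bottle_amber','glue_pot','spare_blank']:
    obs=[]
    for n in ['top','scene']:
        q=viewer.place_of(nm,n); print(nm,n,[(np.round(k['at'],1).tolist(),round(k['score'],2)) for k in q[:6]])
        if q: obs.append((D[n][0],q[0]['at']))
    if len(obs)==2: print('   ',*tri(obs))
print(r.state()['clock'])
E
```

```text
chute top [([270.2, 232.6], 0.73)]
chute scene [([285.9, 217.1], 0.87)]
    [0.5312 0.0273 0.0651] [2.1, 2.1]
gap_mid top [([261.9, 187.4], 0.71), ([268.7, 224.7], 0.44)]
gap_mid scene [([306.3, 223.1], 0.98), ([373.0, 240.5], 0.16)]
    [0.6303 0.0467 0.1011] [1.1, 1.1]
jam_zone top [([269.3, 228.5], 0.85), ([150.4, 161.3], 0.67)]
jam_zone scene [([288.3, 215.0], 0.9)]
    [0.54   0.0303 0.0766] [2.8, 2.8]
plunger_side top [([254.9, 229.9], 0.89)]
plunger_side scene [([292.9, 212.4], 0.86)]
    [0.5329 0.0563 0.0744] [5.1, 5.1]
blank top [([207.6, 116.4], 0.86), ([270.4, 227.9], 0.82), ([312.0, 315.8], 0.79), ([330.3, 147.2], 0.76), ([229.4, 312.1], 0.59)]
blank scene [([287.8, 215.3], 0.84), ([397.1, 280.4], 0.83), ([286.6, 197.6], 0.81), ([266.4, 304.5], 0.66), ([370.9, 243.1], 0.23)]
    [0.7232 0.0618 0.2157] [103.4, 103.4]
next_blank top [([255.1, 142.6], 0.79)]
next_blank scene [([331.2, 233.3], 0.93), ([166.6, 318.1], 0.57)]
    [0.7289 0.0659 0.1265] [0.4, 0.4]
tray top [([151.4, 271.5], 0.66)]
tray scene [([354.5, 199.8], 0.93)]
    [ 0.4315  0.3181 -0.0135] [0.6, 0.6]
bottle_white top [([152.4, 162.0], 0.6)]
bottle_white scene [([408.0, 240.3], 0.74)]
    [0.706  0.33   0.0018] [0.2, 0.2]
bottle_amber top [([422.8, 172.4], 0.89)]
bottle_amber scene [([165.4, 318.4], 0.89)]
    [ 0.7043 -0.3609 -0.0025] [1.0, 1.0]
glue_pot top [([366.8, 193.0], 0.67)]
glue_pot scene [([213.0, 282.8], 0.83)]
    [ 0.6427 -0.2193  0.0048] [4.3, 4.3]
spare_blank top [([188.1, 178.6], 0.86)]
spare_blank scene [([372.0, 240.0], 0.76)]
    [0.6649 0.2357 0.0065] [0.6, 0.6]
1.35
```

```bash
python3 -c "
import cv2
a=cv2.imread('pics/top0.png')[90:300,160:340];cv2.imwrite('pics/topc.png',cv2.resize(a,None,fx=2.8,fy=2.8,interpolation=2))
a=cv2.imread('pics/scene0.png')[170:300,240:400];cv2.imwrite('pics/scc.png',cv2.resize(a,None,fx=4,fy=4,interpolation=2))"
```

```text
(no output)
```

View pics/topc.png

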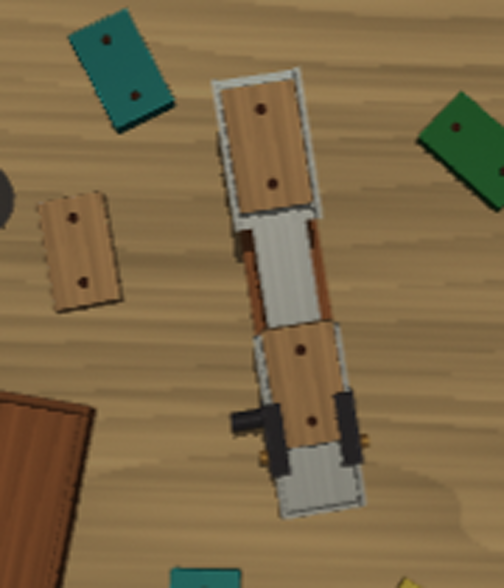

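View pics/scc.png

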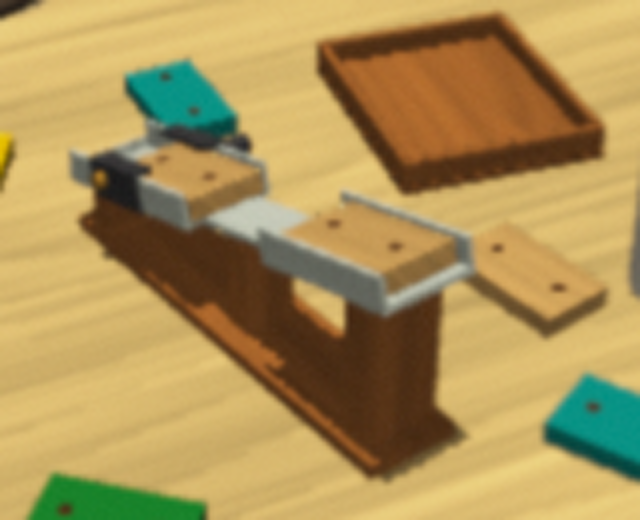

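```bash
cat > look.py <<'E'
from h import *
np.set_printoptions(precision=4,suppress=True)
def Rdown(yaw,s=1):
    c,si=np.cos(yaw),np.sin(yaw); x=np.array([0,0,-1.]); z=s*np.array([-si,c,0]); return np.c_[x,np.cross(z,x),z]
E
python3 - <<'E'
from look import *
import pickle
for s in (1,-1):
    for p in ([.57,.04,.33],[.60,.04,.30],[.53,.03,.1],[.43,.32,.1]):
        q=r.inverse_kinematics(np.array(p),Rdown(np.radians(11),s)); print(s,p,q)
E
```

```text
1 [0.57, 0.04, 0.33] [ 26.0918  24.0102 -51.4395  85.911   18.9015  79.1724  74.5217]
1 [0.6, 0.04, 0.3] [ 22.9445  27.3992 -48.3793  84.7765  20.6679  77.082   74.1455]
1 [0.53, 0.03, 0.1] [ 23.1146  32.208  -44.6712 109.1504  29.0379  50.533   64.766 ]
1 [0.43, 0.32, 0.1] [ -1.2027  39.5219 -60.7851 107.768   40.9619  57.9143  20.982 ]
-1 [0.57, 0.04, 0.33] [ 13.4645  19.3987 -31.3973  86.9119  10.2475  76.5685 -97.8687]
-1 [0.6, 0.04, 0.3] [ 10.6827  22.835  -28.2445  85.8239  11.0084  74.1065 -97.7064]
-1 [0.53, 0.03, 0.1] [   7.7332   26.9171  -22.4499  110.3902   14.0652   45.3445 -101.4787]
-1 [0.43, 0.32, 0.1] [  -5.6337   35.6263  -52.572   108.0828   34.9113   53.9259 -153.6978]
```

```bash
python3 - <<'E'
from look import *
import pickle
for i,p in enumerate(([.54,.01,.33],[.58,.06,.33])):
    r.goto(np.array(p),Rdown(np.radians(11)))
    st=r.state(); im,d=viewer.camera('wrist'); cv2.imwrite(f'pics/w{i+1}.png',im); np.save(f'pics/w{i+1}.npy',d)
    pickle.dump({k:np.array(st[k]) for k in('eef_pos','tool_rot')},open(f'pics/w{i+1}.pkl','wb'))
    print(st['clock'],st['eef_pos'])
    for nm in ['chute','gap_mid','jam_zone','plunger_side','blank','next_blank']:
        print(nm,[(np.round(k['at'],1).tolist(),round(k['score'],2)) for k in viewer.place_of(nm,'wrist')[:4]])
E
```

```text
3.8167 [0.5401 0.0089 0.3297]
chute [([431.4, 290.1], 0.29)]
gap_mid [([293.3, 243.5], 0.97)]
jam_zone []
plunger_side [([320.8, 174.3], 0.68)]
blank [([350.8, 330.9], 0.84), ([240.2, 19.8], 0.83), ([371.4, 47.4], 0.79), ([188.7, 274.7], 0.69)]
next_blank [([296.6, 322.4], 0.67)]
4.5333 [0.5802 0.0615 0.3296]
chute []
gap_mid [([264.8, 210.8], 0.67)]
jam_zone [([414.2, 267.6], 0.66), ([261.5, 213.3], 0.19)]
plunger_side [([286.0, 138.8], 0.62)]
blank [([262.1, 149.9], 0.87), ([347.8, 8.6], 0.78), ([161.0, 245.6], 0.63), ([328.5, 310.5], 0.62)]
next_blank [([109.7, 170.5], 0.58), ([259.2, 290.1], 0.55)]
```

View pics/w1.png

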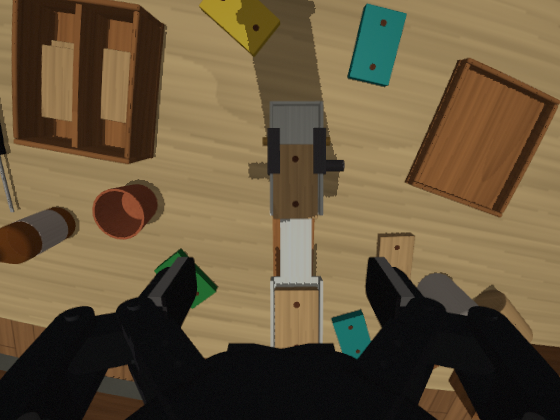

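View pics/w2.png

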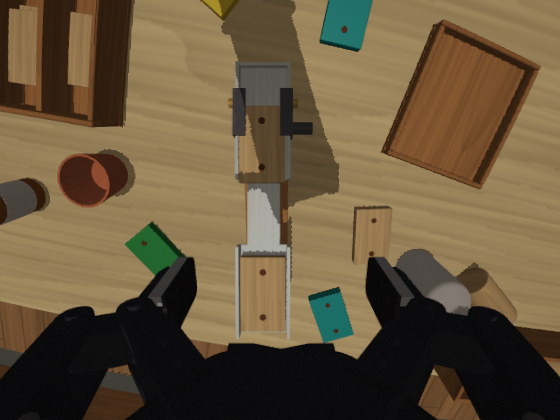

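w1: the chute's low end is at row 101 and the hood spans rows 128–174, with the plunger at (335,165). The blank's marks are at (295,159) and (295,204), and the next blank begins at about row 290. w2 shows the same things at hood rows 88–135, with the marks at (262,121) and (262,167). Next I'll overlay a chute model and refine its pose.

```bash
cat > model.py <<'E'
from look import *
import pickle
def chuteT(p): # x,y,z,yaw
    x,y,z,yaw=p[:4]; a=np.radians(p[4] if len(p)>4 else 15); c,s=np.cos(yaw),np.sin(yaw)
    Rz=np.array([[c,-s,0],[s,c,0],[0,0,1]]); Ry=np.array([[np.cos(a),0,-np.sin(a)],[0,1,0],[np.sin(a),0,np.cos(a)]])
    T=np.eye(4);T[:3,:3]=Rz@Ry;T[:3,3]=[x,y,z];return T
def w(T,X): return np.atleast_2d(X)@T[:3,:3].T+T[:3,3]
def lines():
    L=[]
    for s in(1,-1):
        for a,b in((-.1,.052),(.14,.262)):
            for yy in(.0315,.0355):
                L.append([(a,s*yy,.02),(b,s*yy,.02)])
            L+= [[(a,s*.0315,.02),(a,s*.0355,.02)],[(b,s*.0315,.02),(b,s*.0355,.02)]]
        L.append([(.052,s*.022,0),(.14,s*.022,0)])
    return L
def box(x0,x1,y0,y1,z):
    c=[(x0,y0,z),(x1,y0,z),(x1,y1,z),(x0,y1,z)]
    return [[c[i],c[(i+1)%4]] for i in range(4)]
def wcam(i): 
    return cam('wrist',pickle.load(open(f'pics/w{i}.pkl','rb')))
def overlay(fn,c,T,x0,y0,ww,hh,k,out,extra=[],ls=None):
    im=cv2.imread(fn)[y0:y0+hh,x0:x0+ww]; im=cv2.resize(im,None,fx=k,fy=k,interpolation=cv2.INTER_CUBIC)
    for col,LL in(((0,0,255),lines() if ls is None else ls),((255,255,0),extra)):
        for l in LL:
            uv=(proj(c,w(T,np.array(l)))-[x0,y0]+.5)*k-.5
            cv2.line(im,tuple(np.int32(np.round(uv[0]))),tuple(np.int32(np.round(uv[1]))),col,1)
    cv2.imwrite(out,im)
E
python3 - <<'E'
from model import *
from scipy.optimize import least_squares
C={'top':cam('top'),'scene':cam('scene'),1:wcam(1),2:wcam(2)}
# network points first
obs=[('top','c',(270.2,232.6)),('scene','c',(285.9,217.1)),('top','g',(261.9,187.4)),('scene','g',(306.3,223.1)),(1,'g',(293.3,243.5)),(2,'g',(264.8,210.8)),
('top','p',(254.9,229.9)),('scene','p',(292.9,212.4)),(1,'p',(320.8,174.3)),(2,'p',(286,138.8))]
P={'c':(0,0,0),'g':(.096,0,0),'p':(0,.0355,.01)}
f=lambda p:np.concatenate([proj(C[c],w(chuteT(p),P[n]))[0]-uv for c,n,uv in obs])
s=least_squares(f,[.54,.03,.07,.19],loss='soft_l1'); print(s.x,np.degrees(s.x[3]),np.round(s.fun.reshape(-1,2),1).tolist())
np.save('p0.npy',s.x)
T=chuteT(s.x)
overlay('pics/w1.png',C[1],T,225,85,150,140,5,'pics/o1.png')
overlay('pics/top0.png',C['top'],T,220,100,90,180,3.3,'pics/ot.png')
# depth floor plane check in w1
d=np.load('pics/w1.npy'); us=np.array([(u,v) for u in range(284,308,3) for v in range(225,272,3)]); X=dep(C[1],us,d[us[:,1],us[:,0]])
A=np.c_[X[:,:2],np.ones(len(X))]; co,*_=np.linalg.lstsq(A,X[:,2],rcond=None); print('plane',co,'slope',np.degrees(np.arctan(np.hypot(*co[:2]))),np.degrees(np.arctan2(co[1],co[0])),'resid',np.std(A@co-X[:,2]))
print('model z at mean',w(np.linalg.inv(T),X).mean(0))
E
```

```text
[0.5384 0.0261 0.0685 0.2232] 12.789227251970999 [[-0.2, -3.5], [-0.1, 0.5], [0.5, 1.5], [0.1, 2.1], [1.9, 0.8], [-1.8, 0.0], [0.2, 2.8], [2.3, -2.5], [-1.5, 0.4], [1.2, -1.1]]
plane [ 0.2622  0.05   -0.0717] slope 14.944269570956822 10.801737538453317 resid 0.0007771598890912482
model z at mean [ 0.1002 -0.0013  0.0021]
```

View pics/o1.png

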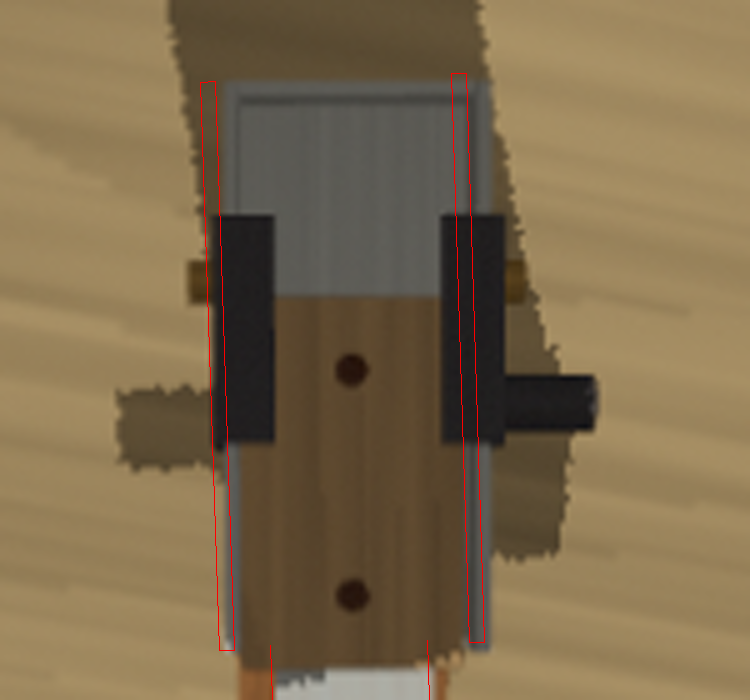

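View pics/ot.png

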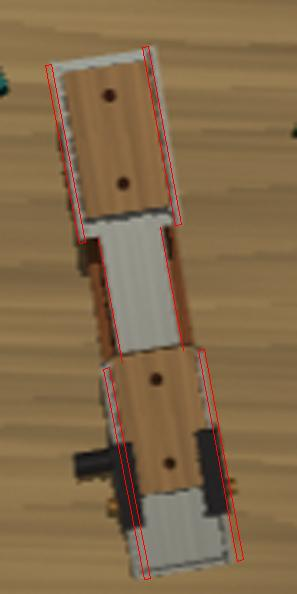

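```bash
python3 -c "
import cv2
a=cv2.imread('pics/w2.png')[50:190,190:340];cv2.imwrite('pics/w2a.png',cv2.resize(a,None,fx=4,fy=4,interpolation=2))
a=cv2.imread('pics/w2.png')[175:345,190:340];cv2.imwrite('pics/w2b.png',cv2.resize(a,None,fx=3.4,fy=3.4,interpolation=2))"
```

```text
(no output)
```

View pics/w2a.png

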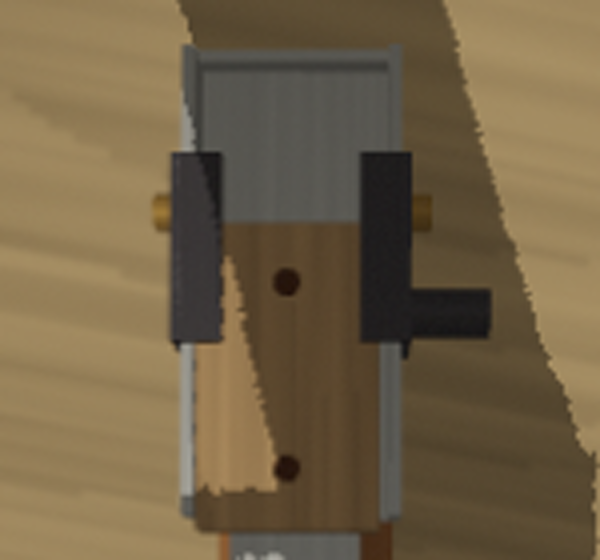

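View pics/w2b.png

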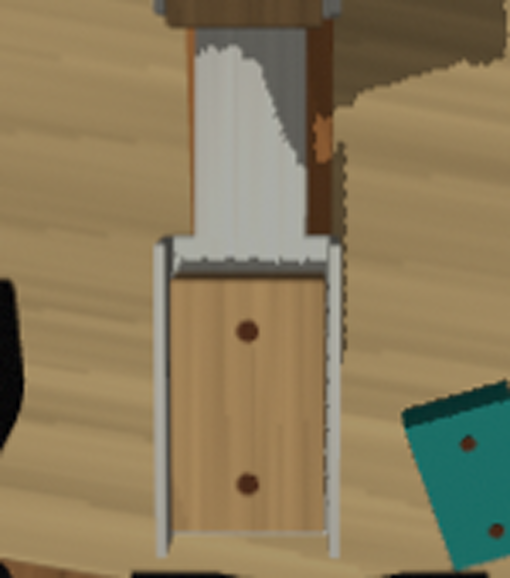

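```bash
cat > fit.py <<'E'
from model import *
from scipy.optimize import least_squares
C={'top':cam('top'),'scene':cam('scene'),1:wcam(1),2:wcam(2)}
def cp(u,v,k,x0,y0): return ((u+.5)/k-.5+x0,(v+.5)/k-.5+y0)
a=lambda u,v:(1,cp(u,v,5,225,85)); b=lambda u,v:(2,cp(u,v,4,190,50)); c=lambda u,v:(2,cp(u,v,3.4,190,175))
h=.0355
O=[(a(489,82),(-.1,h,.02)),(a(222,82),(-.1,-h,.02)),(a(491,648),(.052,h,.02)),(a(226,648),(.052,-h,.02)),
(b(402,45),(-.1,h,.02)),(b(183,45),(-.1,-h,.02)),(b(402,497),(.052,h,.02)),(b(181,497),(.052,-h,.02)),
(c(340,238),(.14,h,.02)),(c(155,238),(.14,-h,.02)),(c(340,556),(.262,h,.02)),(c(156,556),(.262,-h,.02))]
G=[(a(430,690),.022),(a(274,690),-.022),(c(306,130),.022),(c(193,130),-.022)]
def f(p):
    T=chuteT(p);e=[proj(C[k],w(T,X))[0]-uv for (k,uv),X in O]
    for (k,uv),y in G:
        x=least_squares(lambda x:proj(C[k],w(T,(x[0],y,0)))[0][1]-uv[1],[.09]).x[0]
        e.append([proj(C[k],w(T,(x,y,0)))[0][0]-uv[0],0])
    return np.concatenate(e)
if __name__=='__main__':
  for p0 in ([.54,.03,.07,.19],[.54,.03,.07,.19,15]):
    s=least_squares(f,p0); print(s.x,np.degrees(s.x[3]),'rms',np.sqrt(np.mean(s.fun**2))); print(np.round(s.fun.reshape(-1,2),1).tolist())
    if len(p0)==4: np.save('p.npy',s.x)
  T=chuteT(np.load('p.npy'))
  def onp(k,uv,z):
    o,d=ray(C[k],[uv]); o=w(np.linalg.inv(T),o)[0]; d=d[0]@T[:3,:3]; return o+d*(z-o[2])/d[2]
  for n,q,z in [('low',a(351,297),.018),('low',b(287,222),.018),('m1',a(351,370),.018),('m1',b(287,282),.018),('m2',a(352,595),.018),('m2',b(287,468),.018),
   ('hoodtop',a(245,442),.024),('hoodtop',b(195,342),.024),('hoodtop',a(470,442),.024),('hoodlow',a(245,214),.024),('hoodlow',b(195,153),.024),
   ('nlow',c(247,278),.018),('nhigh',c(247,532),.018),('nm1',c(247,331),.018),('nm2',c(247,484),.018)]:
    print(n,q[0],onp(*q,z)*1000)
  for nm,n in(('top','top0'),('scene','scene0')):
    d=np.load(f'pics/{n}.npy'); uv=proj(C[nm],w(T,[(x,y,0) for x in np.arange(.06,.136,.005) for y in(-.01,0,.01)])); ui=np.int32(np.round(uv))
    print(nm,'floor z mm',np.median(w(np.linalg.inv(T),dep(C[nm],ui,d[ui[:,1],ui[:,0]]))[:,2])*1000)
  for k in(1,2):
    d=np.load(f'pics/w{k}.npy'); uv=proj(C[k],w(T,[(x,y,0) for x in np.arange(.06,.13,.005) for y in(-.01,0,.01)])); ui=np.int32(np.round(uv))
    print(k,'floor z mm',np.median(w(np.linalg.inv(T),dep(C[k],ui,d[ui[:,1],ui[:,0]]))[:,2])*1000)
  overlay('pics/top0.png',C['top'],T,220,100,90,180,3.3,'pics/ot.png')
  overlay('pics/scene0.png',C['scene'],T,240,180,130,110,5,'pics/os.png')
E
python3 fit.py
```

```text
[0.5375 0.0291 0.0689 0.1927] 11.038898071429708 rms 1.00570111313117
[[0.1, -1.2], [0.3, -1.2], [-0.1, -0.5], [-0.2, -0.4], [-0.2, -1.0], [-0.2, -0.8], [-0.3, 3.3], [-0.1, 3.3], [0.0, 0.6], [-0.3, 0.5], [-0.3, -1.3], [0.2, -1.5], [0.5, 0.0], [0.4, 0.0], [-0.3, 0.0], [0.6, 0.0]]
[ 0.5373  0.0291  0.0669  0.1939 17.0808] 11.108804761266114 rms 0.7467027143746845
[[-0.6, -0.8], [0.3, -0.7], [-0.0, -1.6], [-0.2, -1.4], [-0.4, 0.0], [0.3, 0.2], [-0.2, 2.2], [-0.1, 2.2], [0.3, -0.2], [-0.5, -0.2], [0.2, 0.2], [-0.5, 0.0], [0.6, 0.0], [0.5, 0.0], [-0.2, 0.0], [0.6, 0.0]]
low 1 [-41.2522  -1.5461  18.    ]
low 2 [-41.4942  -1.4171  18.    ]
m1 1 [-21.7217  -1.5984  18.    ]
m1 2 [-21.97   -1.372  18.   ]
m2 1 [38.4877 -1.455  18.    ]
m2 2 [38.2544 -1.2855 18.    ]
hoodtop 1 [ -1.9777 -29.8632  24.    ]
hoodtop 2 [ -1.2098 -30.2798  24.    ]
hoodtop 1 [-1.8491 29.4741 24.    ]
hoodlow 1 [-62.0657 -29.695   24.    ]
hoodlow 2 [-61.8374 -30.4965  24.    ]
nlow 2 [155.0105  -0.1372  18.    ]
nhigh 2 [255.1183  -0.3896  18.    ]
nm1 2 [175.5781  -0.1726  18.    ]
nm2 2 [235.8582  -0.3253  18.    ]
top floor z mm 1.5862469229979692
scene floor z mm 2.6263277040148787
1 floor z mm 1.944975857626416
2 floor z mm 1.6997842012007325
```

View pics/ot.png

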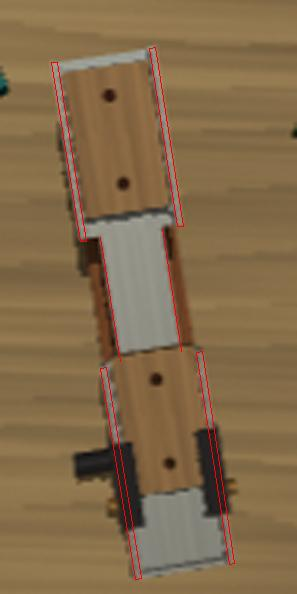

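View pics/os.png

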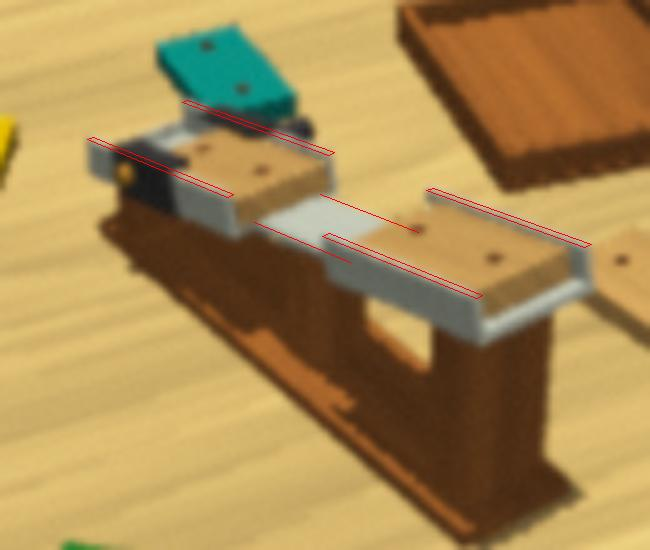

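```bash
sed -i 's/b(402,497)/b(402,512)/;s/b(181,497)/b(181,512)/' fit.py; python3 fit.py
```

```text
[0.5384 0.0293 0.0688 0.1926] 11.035442304879806 rms 0.44612188284392995
[[0.1, -0.5], [0.3, -0.5], [-0.1, 0.1], [-0.2, 0.2], [-0.2, -0.2], [-0.2, -0.1], [-0.3, 0.2], [-0.1, 0.2], [0.0, 1.2], [-0.3, 1.1], [-0.3, -0.8], [0.2, -1.0], [0.5, 0.0], [0.4, 0.0], [-0.3, 0.0], [0.6, 0.0]]
[ 0.5383  0.0293  0.0679  0.1931 15.9034] 11.064862342280753 rms 0.3372444545432912
[[-0.2, -0.3], [0.3, -0.3], [-0.1, -0.4], [-0.2, -0.2], [-0.3, 0.2], [0.1, 0.3], [-0.3, -0.3], [-0.1, -0.3], [0.1, 0.9], [-0.4, 0.8], [-0.1, -0.1], [-0.1, -0.3], [0.5, 0.0], [0.4, 0.0], [-0.3, 0.0], [0.6, 0.0]]
low 1 [-42.1502  -1.5324  18.    ]
low 2 [-42.4305  -1.4357  18.    ]
m1 1 [-22.6055  -1.5835  18.    ]
m1 2 [-22.8915  -1.3894  18.    ]
m2 1 [37.648  -1.4365 18.    ]
m2 2 [37.3785 -1.2994 18.    ]
hoodtop 1 [ -2.8457 -29.8681  24.    ]
hoodtop 2 [ -2.1148 -30.3186  24.    ]
hoodtop 1 [-2.7206 29.5134 24.    ]
hoodlow 1 [-62.9783 -29.7032  24.    ]
hoodlow 2 [-62.7889 -30.539   24.    ]
nlow 2 [154.2229  -0.1433  18.    ]
nhigh 2 [254.4065  -0.3901  18.    ]
nm1 2 [174.806   -0.1776  18.    ]
nm2 2 [235.1318  -0.3269  18.    ]
top floor z mm 1.8564759566586306
scene floor z mm 2.9119334718820737
1 floor z mm 2.0801571461818433
2 floor z mm 1.905195033340773
```

The fit is good, with an rms error of 0.45 px. The blank's low end is at x = −42 mm in the chute frame, the hood's upper edge at −2.5 and the next blank at +154. Depth puts the floor 0 to 2 mm above the fitted plane. I'm setting up the push, with the blank's low end to stop at about +30.

```bash
cat > mv.py <<'E'
from model import *
p=np.load('p.npy'); p[2]+=.001
T=chuteT(p); Rc=T[:3,:3]
RT=np.c_[-Rc[:,2],np.cross(Rc[:,1],-Rc[:,2]),Rc[:,1]]
def cpt(x,y,z): return w(T,(x/1000,y/1000,z/1000))[0]
def rep(tag=''):
    s=r.state(); q=w(np.linalg.inv(T),s['eef_pos'])[0]*1000
    print(tag,round(s['clock'],2),'chute',np.round(q,1),'F',np.round(s['ft_force']@Rc,1),'op',round(s['opening']*1000,1)); return s
E
python3 - <<'E'
from mv import *
for x,z in((-68,90),(-68,4),(20,4),(84,90),(84,-6)): print(x,z,r.inverse_kinematics(cpt(x,-1,z),RT))
print(cpt(-68,-1,90))
r.gripper_close(); rep('closed')
r.goto(cpt(-68,-1,90),RT); rep('above')
s=r.state(); im,d=viewer.camera('wrist'); cv2.imwrite('pics/w3.png',im)
im,d=viewer.camera('scene'); cv2.imwrite('pics/s3.png',im)
E
```

```text
-68 90 [ 38.2402  15.452  -52.3192 128.998   26.3444  28.6236  67.7566]
-68 4 [ 19.2136  23.6638 -33.1374 132.2461  46.0424  17.3526  48.0187]
20 4 [ 20.4901  28.0011 -37.4344 120.1421  39.4605  26.8049  55.6688]
84 90 [ 27.3784  24.8885 -47.3706 108.8893  29.2822  41.7248  66.1667]
84 -6 [ 18.6912  32.2009 -37.5934 111.2429  38.0548  32.1863  58.3338]
[0.4512 0.0113 0.1392]
closed 5.65 chute [112.5  22.2 239.2] F [-0.4 -0.7  0.9] op -0.1
above 6.59 chute [-65.7  -1.   90.6] F [ 0.6 -0.6  0.4] op -0.2
```

View pics/w3.png

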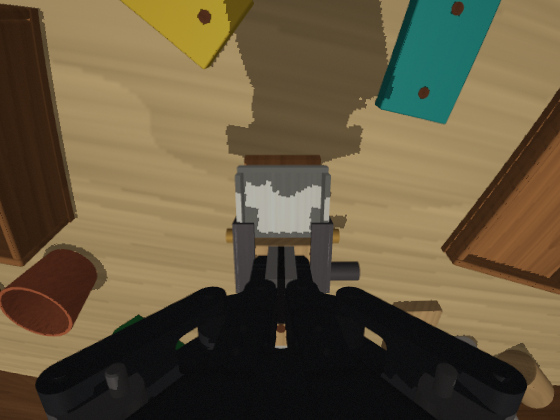

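View pics/s3.png

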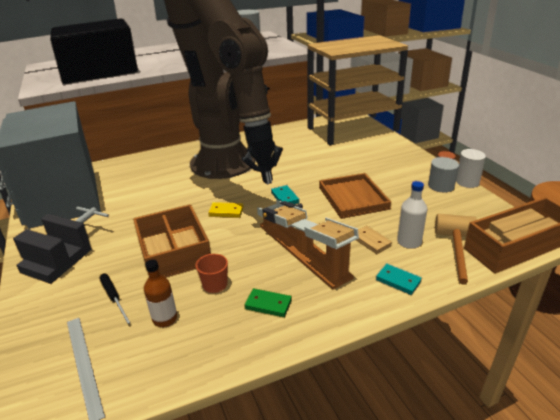

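w3: the closed fingers at (282,260) are centred over the slot between the hood lips at columns 244 and 322. Next I'll lower them with force checks, then push in steps.

```bash
python3 - <<'E'
from mv import *
r.movel(cpt(-68,-1,35),RT,v=.1); rep()
for z in (20,10,5):
    r.movel(cpt(-68,-1,z),RT,v=.06); s=rep()
    if abs(s['ft_force']).max()>6: break
r.sleep(.1); rep('settled')
im,d=viewer.camera('scene'); cv2.imwrite('pics/s4.png',cv2.resize(im[150:290,210:390],None,fx=4,fy=4,interpolation=2))
E
```

```text
7.39 chute [-67.4  -0.6  35.2] F [-0.1 -0.9  0.2] op 0.2
 7.79 chute [-67.8  -1.   20.3] F [-0.5 -0.5 -0. ] op 0.2
 8.11 chute [-68.1  -1.   10.2] F [-0.3  0.2  0.5] op -0.2
 8.36 chute [-68.   -1.    5.1] F [ 0.9  0.6 -0.6] op -0.0
settled 8.46 chute [-68.   -1.    5.2] F [-0.8  0.1 -0.1] op -0.1
```

View pics/s4.png

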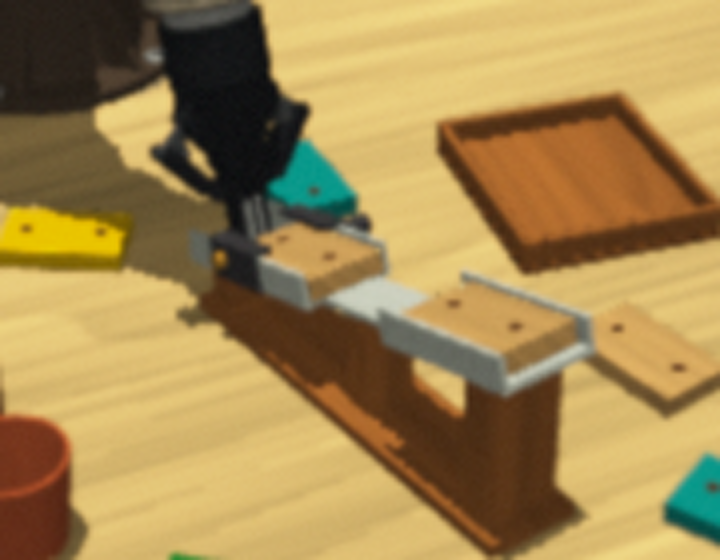

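The fingers are in the slot behind the blank, with no contact. I'm starting the push.

```bash
python3 - <<'E'
from mv import *
for x in (-58,-54,-50,-45,-40,-34,-28,-22,-16,-10):
    r.movel(cpt(x,-1.2,5),RT,v=.03); s=rep()
    if np.linalg.norm(s['ft_force'])>30: break
E
```

```text
8.99 chute [-57.8  -1.2   5. ] F [ 0.5 -1.  -0.6] op -0.0
 9.28 chute [-53.8  -1.2   5. ] F [ 0.7 -1.2  0.1] op -0.0
 9.56 chute [-53.4  -1.4   4.6] F [-8.4  0.9  6.3] op 0.2
 9.88 chute [-50.7  -1.5   4.3] F [-14.7   1.3  10.3] op 0.0
 10.19 chute [-45.1  -1.6   4.3] F [-12.5   1.    3.9] op -0.1
 10.54 chute [-38.4  -1.6   4.2] F [-9.2  1.   0. ] op -0.2
 10.89 chute [-33.   -1.6   4.2] F [-10.6   0.6   3.7] op 0.4
 11.24 chute [-25.5  -1.6   4.3] F [-5.8 -0.6 -0.5] op -0.0
 11.59 chute [-15.2  -1.1   5.1] F [0.2 0.  1.5] op 0.0
 11.94 chute [-9.5 -1.1  5. ] F [-0.4  0.4 -0.5] op -0.0
```

It freed at a low end of about −14.5, as predicted. I'll keep pushing gently and check with the camera.

```bash
python3 - <<'E'
from mv import *
for x in (-3,5,12):
    r.movel(cpt(x,-1.2,5),RT,v=.04); s=rep()
    if np.linalg.norm(s['ft_force'])>15: break
im,d=viewer.camera('top'); cv2.imwrite('pics/t5.png',cv2.resize(im[90:290,180:340],None,fx=3,fy=3,interpolation=2))
im,d=viewer.camera('scene'); cv2.imwrite('pics/s5.png',cv2.resize(im[150:290,210:390],None,fx=4,fy=4,interpolation=2))
E
```

```text
12.27 chute [-2.5 -1.1  5. ] F [-0.4  0.2 -0.6] op 0.2
 12.62 chute [ 5.5 -1.1  5. ] F [-0.4 -0.1 -0.2] op 0.0
 12.94 chute [12.4 -1.1  5. ] F [ 0.2 -0.5  0. ] op 0.2
```

View pics/s5.png

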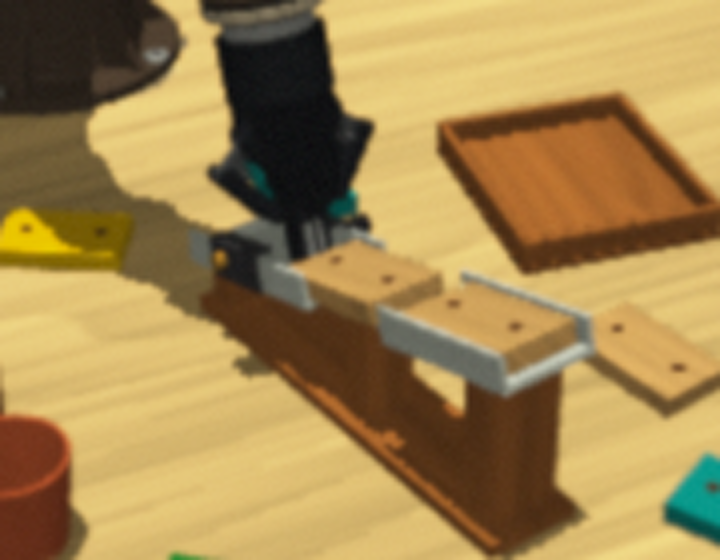

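View pics/t5.png

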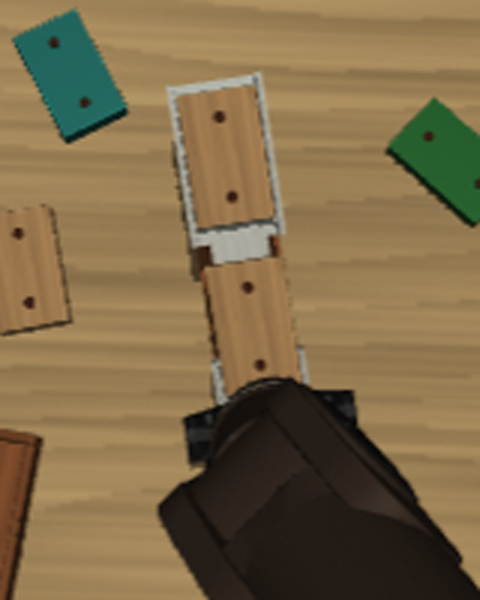

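The blank now sits in the gap, clear of the hood with its low end at about +24, and well short of the next blank. I'm backing off, rising and measuring it.

```bash
python3 - <<'E'
from mv import *
r.movel(cpt(7,-1.2,5),RT,v=.06); rep()
r.movel(cpt(7,-1.2,60),RT,v=.12); rep()
r.movel(cpt(74,-1.2,130),RT,v=.2); r.let_go(); r.sleep(.1); rep('open')
st=r.state(); im,d=viewer.camera('wrist'); cv2.imwrite('pics/w4.png',im); np.save('pics/w4.npy',d)
pickle.dump({k:np.array(st[k]) for k in('eef_pos','tool_rot')},open('pics/w4.pkl','wb'))
q=viewer.silhouettes('blank','wrist'); print([(k['at'],k['score'],k['mask'].sum()) for k in q])
c=cam('wrist',st); ex=box(.023,.123,-.0315,.0285,.018)
overlay('pics/w4.png',c,T,150,100,280,200,2.8,'pics/o4.png',ex)
E
```

```text
13.29 chute [ 6.3 -1.3  5. ] F [ 1.1 -0.   1. ] op -0.2
 13.9 chute [ 6.9 -1.6 59.8] F [ 0.4 -0.4  0.4] op -0.4
open 15.42 chute [ 74.   -1.2 130. ] F [ 0.6  0.6 -0.7] op 85.6
[([281.7, 200.1], 0.82, np.int64(7198)), ([144.8, 241.2], 0.82, np.int64(2675)), ([351.1, 304.4], 0.56, np.int64(1717)), ([478.3, 285.0], 0.2, np.int64(4486))]
```

View pics/o4.png

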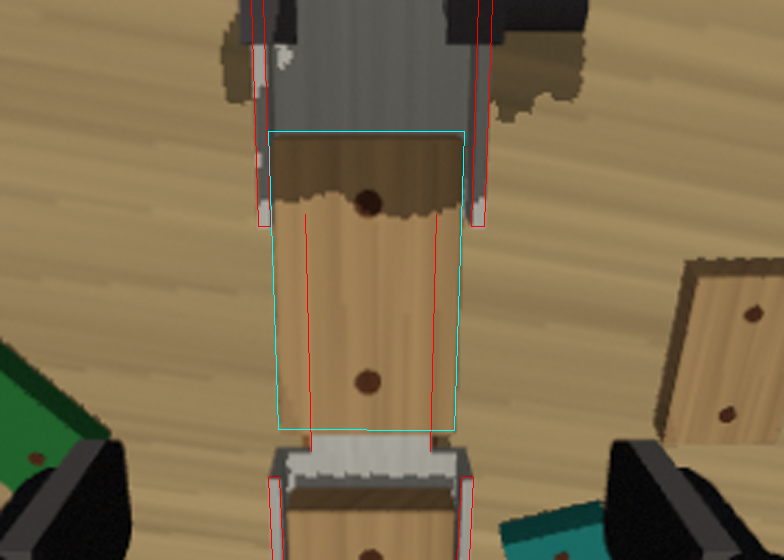

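View pics/w4.png

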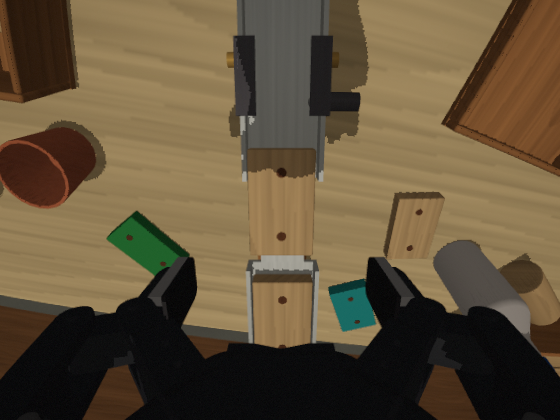

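The blank's overlay agrees to about 1.5 mm: centre x ≈ 74.5, y ≈ −1.5, square to the chute. Before grasping I'll measure the tray from w1, w2 and top.

```bash
python3 -c "
import cv2
a=cv2.imread('pics/w1.png')[50:230,395:560];cv2.imwrite('pics/tr1.png',cv2.resize(a,None,fx=3.3,fy=3.3,interpolation=2))
a=cv2.imread('pics/w2.png')[10:200,375:550];cv2.imwrite('pics/tr2.png',cv2.resize(a,None,fx=3.1,fy=3.1,interpolation=2))
a=cv2.imread('pics/top0.png')[215:325,100:200];cv2.imwrite('pics/trt.png',cv2.resize(a,None,fx=5,fy=5,interpolation=2))"
```

View pics/tr1.png

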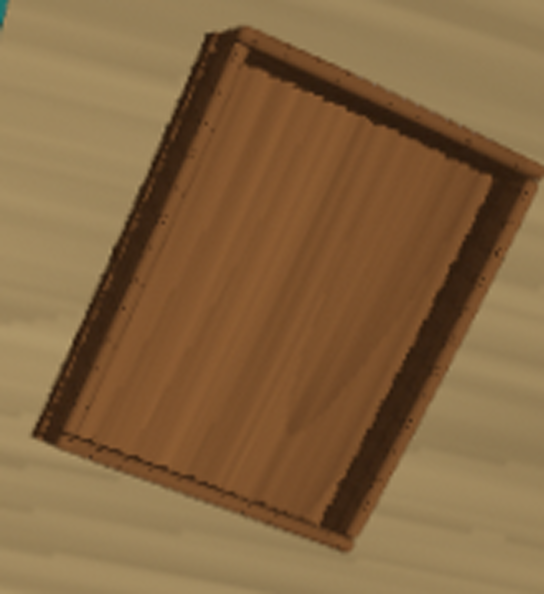

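View pics/tr2.png

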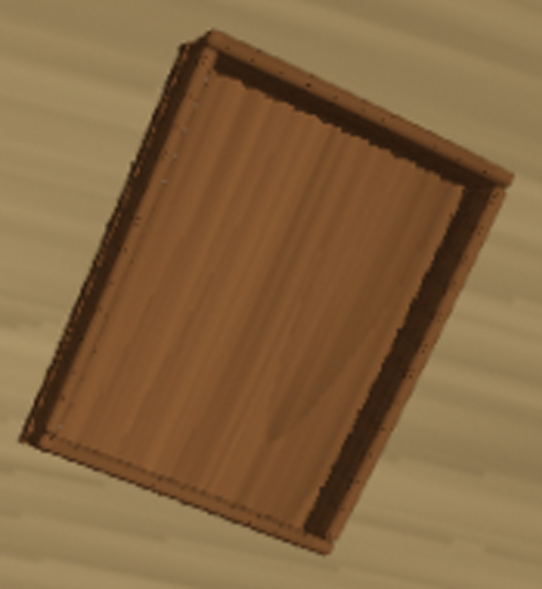

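View pics/trt.png

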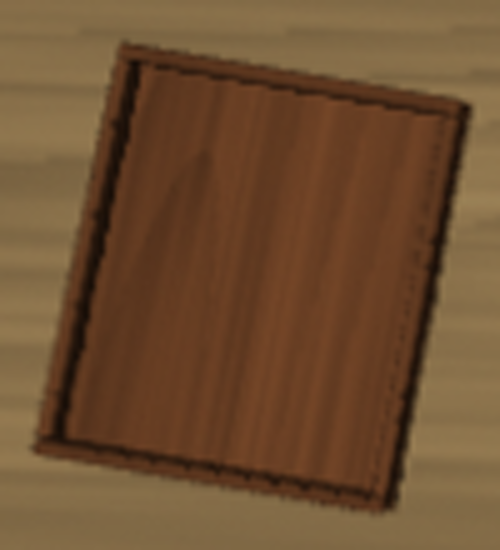

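```bash
cat > tray.py <<'E'
from fit import *
a=lambda u,v:(1,cp(u,v,3.3,395,50)); b=lambda u,v:(2,cp(u,v,3.1,375,10)); t=lambda u,v:('top',cp(u,v,5,100,215))
cor={'A':(-.1,-.085),'B':(-.1,.085),'C':(.1,.085),'D':(.1,-.085)}
O1=[(a(240,26),'A'),(a(543,176),'B'),(a(350,551),'C'),(a(58,441),'D'),(b(210,28),'A'),(b(513,182),'B'),(b(330,554),'C'),(b(40,438),'D')]
O2=[(t(120,42),'C'),(t(464,103),'D'),(t(385,498),'A'),(t(35,448),'B')]
def g(p,O,ret=False):
    e=[]
    for (k,uv),n in O:
        X,Y=cor[n];c_,s_=np.cos(p[3]),np.sin(p[3])
        e.append(proj(C[k],[(p[0]+c_*X-s_*Y,p[1]+s_*X+c_*Y,p[2])])[0]-uv)
    return np.concatenate(e)
for O in(O1,O2,O1+O2):
    s=least_squares(g,[.43,.32,.03,-.2],args=(O,)); print(s.x,np.degrees(s.x[3]),np.round(s.fun.reshape(-1,2),1).tolist())
np.save('tray.npy',least_squares(g,[.43,.32,.03,-.2],args=(O1,)).x)
for k,n in((1,'w1'),('top','top0')):
    d=np.load(f'pics/{n}.npy'); x,y=s.x[:2]; ui=np.int32(proj(C[k],[(x+i*.01,y+j*.01,.008) for i in range(-4,5) for j in range(-4,5)]))
    X=dep(C[k],ui,d[ui[:,1],ui[:,0]]); print(k,'tray floor z',np.median(X[:,2]))
E
python3 tray.py
```

```text
[ 0.4349  0.3171  0.0196 -0.1414] -8.099221786997761 [[1.4, -0.3], [0.2, -2.0], [-1.3, -0.3], [-0.4, 0.4], [1.4, 1.2], [-0.2, -1.3], [-1.3, 0.2], [-0.1, 1.8]]
[ 0.438   0.3175  0.0034 -0.1305] -7.4761174819533505 [[0.6, 0.0], [-0.9, -1.1], [-0.4, 1.3], [0.7, -0.3]]
[ 0.4358  0.315   0.022  -0.1395] -7.992988458446709 [[0.8, -0.3], [0.2, -2.0], [-1.5, 0.3], [-1.1, 1.1], [0.7, 1.0], [-0.3, -1.5], [-1.5, 0.7], [-0.9, 2.4], [-0.5, -0.1], [-0.9, -0.4], [-1.5, 3.3], [-1.5, 0.9]]
1 tray floor z 0.007405357300989013
top tray floor z 0.0072807336608771145
```

The tray is at (0.435, 0.317), yaw −8°. Its floor depth reads 7.4 mm against the stated 8. I'm grasping now.

```bash
python3 - <<'E'
from mv import *
t=np.load('tray.npy')
print(r.inverse_kinematics(np.array([t[0],t[1],.03]),Rdown(t[3])))
r.movel(cpt(75,-1.3,30),RT,v=.15); rep()
r.movel(cpt(75,-1.3,-6.5),RT,v=.08); r.sleep(.1); rep('down')
r.gripper_close(40); r.sleep(.15); s=rep('grip')
im,d=viewer.camera('scene'); cv2.imwrite('pics/s6.png',cv2.resize(im[150:290,210:390],None,fx=4,fy=4,interpolation=2))
r.movel(cpt(75,-1.3,5),RT,v=.05); rep('lift')
im,d=viewer.camera('scene'); cv2.imwrite('pics/s7.png',cv2.resize(im[150:290,210:390],None,fx=4,fy=4,interpolation=2))
E
```

```text
[-13.8909  37.6753 -39.3723 111.2873  34.4132  43.3161   8.5133]
 16.33 chute [75.5 -1.  30.5] F [ 0.9 -0.   0.3] op 85.3
down 17.04 chute [75.3 -1.1 -6.3] F [ 0.6  0.1 -0.8] op 85.6
grip 17.55 chute [75.2 -1.4 -6. ] F [-2.1 -0.1  7.3] op 59.3
lift 17.98 chute [75.3 -1.4  5.4] F [-0.6  0.5 -0.9] op 59.3
```

View pics/s6.png

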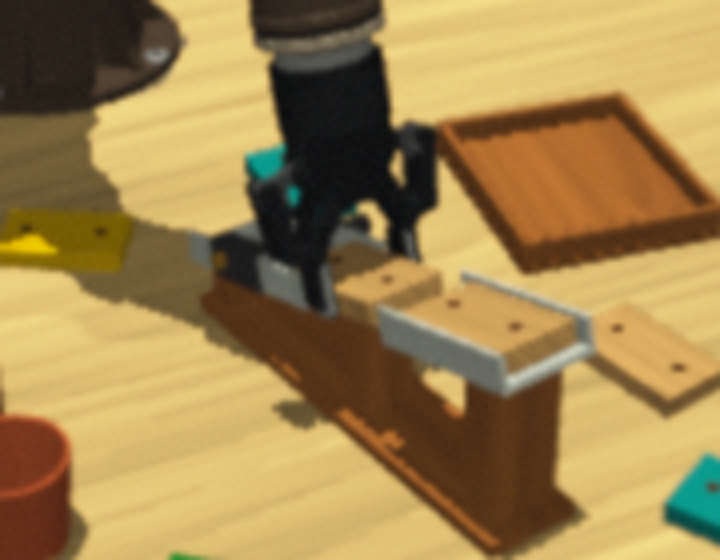

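View pics/s7.png

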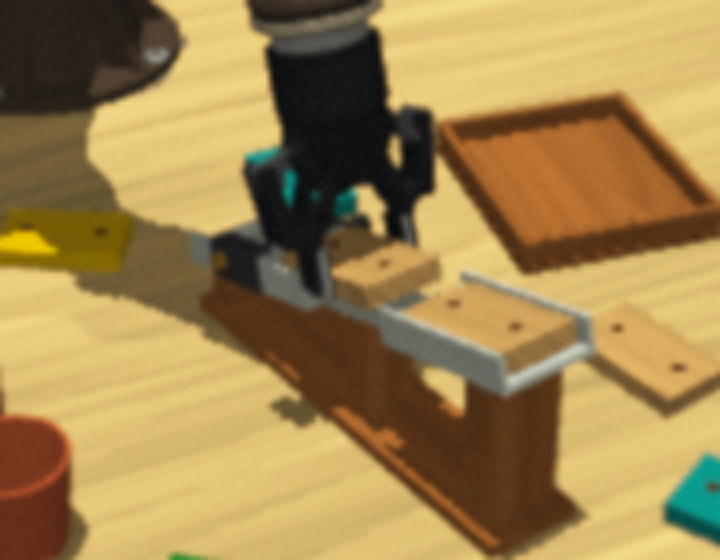

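It's gripped at 59.3 mm opening and has left the floor. Lift and carry.

```bash
python3 - <<'E'
from mv import *
t=np.load('tray.npy'); R=Rdown(t[3])
r.movel(cpt(75,-1.3,110),RT,v=.15); rep('up')
r.goto(np.array([t[0],t[1],.16]),R); r.sleep(.1); s=rep('over'); print(s['eef_pos'])
im,d=viewer.camera('wrist'); cv2.imwrite('pics/w8.png',im)
im,d=viewer.camera('scene'); cv2.imwrite('pics/s8.png',im)
E
```

```text
up 18.88 chute [ 74.4  -1.7 109.3] F [-0.2 -0.5 -0.9] op 59.1
over 20.19 chute [-20.8 300.6  98.7] F [-0.5  0.3  0.3] op 59.3
[0.436  0.3156 0.1598]
```

View pics/w8.png

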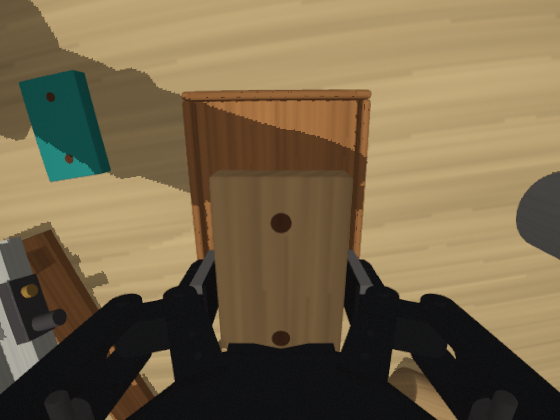

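View pics/s8.png

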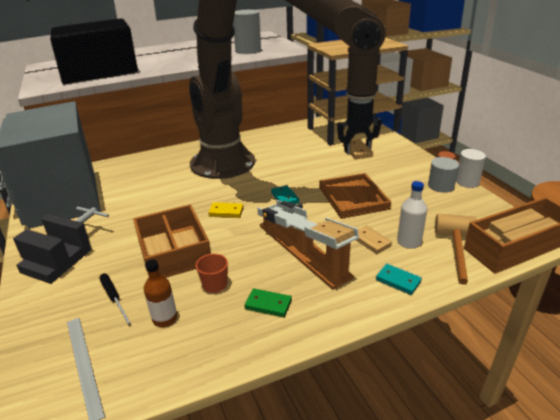

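w8: the blank, with both marks visible at (281,222) and (281,338), is held square and centred over the tray. Lowering with force checks.

```bash
python3 - <<'E'
from mv import *
t=np.load('tray.npy'); R=Rdown(t[3])
P=lambda z:np.array([t[0],t[1],z])
r.movel(P(.04),R,v=.12); r.movel(P(.012),R,v=.06); r.sleep(.1)
f0=r.state()['ft_force'][2]
for z in (.009,.007,.005,.0035,.002,.0005):
    r.movel(P(z),R,v=.03); r.sleep(.05); s=r.state(); print(z,s['eef_pos'],np.round(s['ft_force'],1))
    if s['ft_force'][2]-f0>4: break
im,d=viewer.camera('scene'); cv2.imwrite('pics/s9.png',cv2.resize(im[130:240,290:430],None,fx=4,fy=4,interpolation=2))
E
```

```text
0.009 [0.4349 0.3171 0.009 ] [ 0.6 -0.2 -1.2]
0.007 [0.4349 0.317  0.007 ] [-0.1  0.2 -0.6]
0.005 [0.4349 0.3171 0.0049] [-0.1 -0.4 -0.9]
0.0035 [0.4349 0.3171 0.0035] [-0.1  0.2 -0.2]
0.002 [0.435  0.3171 0.0032] [-3.6 -5.7 17.1]
```

View pics/s9.png

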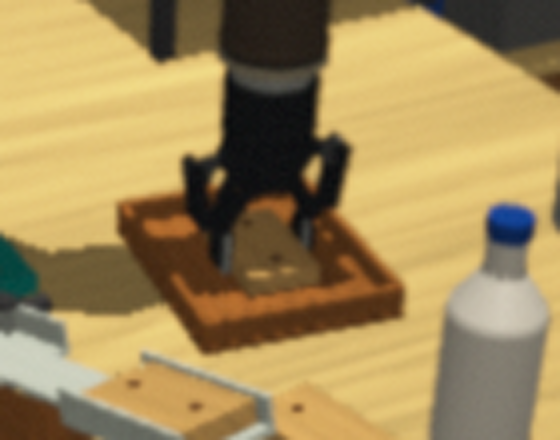

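Contact came at about 3 mm, with the blank on the tray floor. I'll ease off, release, retreat and check.

```bash
python3 - <<'E'
from mv import *
t=np.load('tray.npy'); R=Rdown(t[3])
P=lambda z:np.array([t[0],t[1],z])
r.movel(P(.0033),R,v=.03); r.let_go(); r.sleep(.2); rep('open')
r.movel(P(.06),R,v=.08); r.movel(P(.25),R,v=.2); r.sleep(.2); s=rep('up')
im,dw=viewer.camera('wrist'); cv2.imwrite('pics/w10.png',im)
c=cam('wrist',s)
q=viewer.silhouettes('blank','wrist'); print([(k['at'],k['score']) for k in q])
im,d=viewer.camera('scene'); cv2.imwrite('pics/s10.png',im)
im,d=viewer.camera('top'); cv2.imwrite('pics/t10.png',im)
for dx in(-.035,0,.035):
  for dy in(-.02,.02):
    ui=np.int32(proj(c,[(t[0]+dx,t[1]+dy,.026)]))[0]; print(dep(c,[ui],dw[ui[1],ui[0]]))
print(r.state()['clock'])
E
```

```text
open 24.54 chute [-62.1 302.3 -52.3] F [0.5 0.5 0.6] op 85.4
up 26.7 chute [  1.2 302.  185.2] F [-0.5  0.4 -0.7] op 85.6
[([281.1, 180.0], 0.98), ([112.8, 122.3], 0.76), ([11.1, 158.5], 0.64)]
[[0.3994 0.2969 0.0251]]
[[0.3988 0.3361 0.0249]]
[[0.4336 0.2967 0.0271]]
[[0.4343 0.3365 0.0255]]
[[0.4685 0.2965 0.027 ]]
[[0.4688 0.336  0.0264]]
26.9
```

View pics/w10.png

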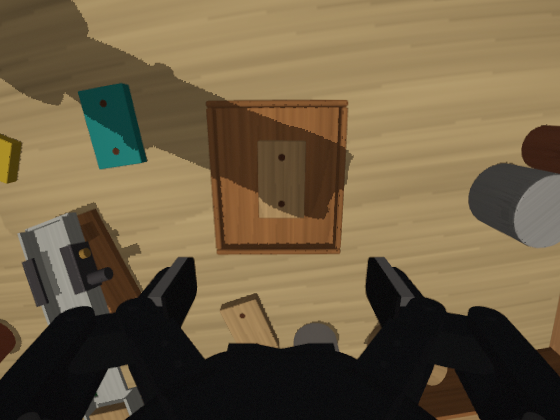

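View pics/s10.png

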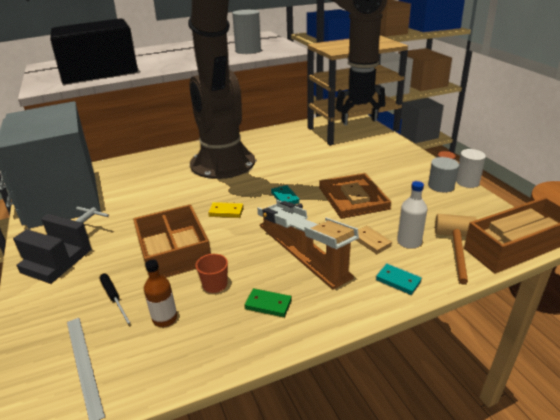

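View pics/t10.png

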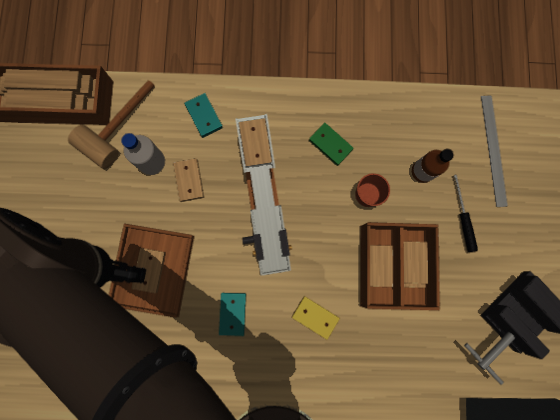

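The blank lies flat in the tray, marks up, with its top at 25 to 27 mm (8 + 18 expected). The next blank and the bystanders are where they were in the first pictures. Handing in.

```bash
python3 - <<'E'
from station import r
print(r.sign_off(), r.state()['clock'])
E
```

```text
the job is handed in; nothing more can be done
the job is handed in; nothing more can be done
```

The job is done and handed in, at about 27 s of the 59 s allowed; no verdict was reported.

**What I did:** I pushed the jammed blank up the chute with closed fingers through the hood's slot. The push force along the slope read up to about 15 N, with up to about 10 N square to the floor. It eased with the low end at about x = −14.5 mm, as expected, and the blank came to rest with its low end near +24 mm, clear of the hood. I then gripped it in the gap (59.3 mm opening, 40 N set), lifted it out and set it in the tray. It touched down at about 17 N.

**Last checks:**
- **Blank:** it lies flat in the middle of the tray with both screw-hole marks up. Its top measured 25 to 27 mm high, against 26 mm expected.
- **Other things:** the next blank, both bottles, the glue pot and the spare blank look unmoved against the first pictures. I compared these by eye only.
- **Robot:** it stood with the fingers open and the TCP 0.25 m above the table, touching nothing.

**What disagreed:**
- **Tray rim:** my fit put it at about 20 mm rather than 30 mm. I relied on the tray floor depth instead, which read 7.4 mm against 8 mm.
- **Chute floor:** the cameras' depth put it 2 to 3 mm above my fit from the wrist pictures, so I used 1 mm above the fit.
- **Scene camera:** its overlay was several millimetres off, so I used it only for visual checks.

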